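# Swing the fume hood over the open tub and open its shut-off

### The job

Push the arm of the small fume extractor round with a fingertip until its hood is centred over the open tub, and leave it there. Then push the shut-off lever on top of the column anticlockwise (seen from above) a quarter turn to its stop. Push gently, do not pinch the arm or the lever, and leave the tubs and everything else on the bench where they stand.

Things in the scene. Friction and masses are not known exactly. Their poses are not given: they have to be found in the camera images.
- pivot (a point): Point on the vertical axis of the fume extractor's fixed column (56 mm thick aluminium tube on a round dark foot, its head 68 mm wide and 245 mm above the bench), 205 mm above the bench, at the arm's mid-height. Both the arm and the lever turn about this axis.
- hood (a point): Centre of the mouth of the hood, 130 mm above the bench: a black cone with its open mouth down, 120 mm wide at the mouth, narrowing to 48 mm at 175 mm and rising as a neck to 226 mm above the bench. It hangs at the end of the swing arm, 180 mm from the column's axis.
- swing (a joint): Angle of the swing arm in rad, growing anticlockwise seen from above, stops at -1.5 and 1.5, 0 straight along the x axis of pivot. It turns with a stiff friction (about 0.5 N m) and stays where it is left; only the robot moves it.
- bar_middle (a point): Centre of the swing arm's bar, 100 mm from the column's axis, 205 mm above the bench; x along the arm towards the hood. The bar is straight, level, of aluminium, 30 mm wide and 30 mm high (190 to 220 mm above the bench), free to be pushed on either side from 45 to 145 mm from the column's axis. Its left and right halves (looking from the column to the hood) are called swing_c0 and swing_c1.
- damper (a joint): Angle of the shut-off lever in rad: 0 shut, 1.57 fully open at its stop, growing anticlockwise seen from above. It starts between 0 and 0.3, has friction (about 0.25 N m) and stays where it is left.
- lever_tip (a point): Free end of the shut-off lever, a level steel bar on top of the column: 90 mm from the axis, 256 mm up, 20 mm wide, 14 mm high (249 to 263 mm up); hub 36 mm wide, 264 mm high. Pushable on either side from 40 to 90 mm from the axis. Shut it points 135 degrees anticlockwise from the x axis of pivot, open 225: away from the tubs. Its left and right halves are called damper_c0 and damper_c1.
- open_tub: The only tub without a lid: white plastic, empty, 90 mm across the rim, 88 mm high, wall 3 mm, loose. Origin at the centre of its underside. It stands on the circle under the hood's path (within about 13 mm).
- lidded_tub_a: White plastic tub closed with a flat lid, 96 mm across, 92 mm high, loose. Origin at the centre of its underside.
- lidded_tub_b: A second lidded tub, the same.
- solvent_bottle: Capped amber bottle, 60 mm thick, 150 mm high, loose, on the bench between column and robot. Origin at the centre of its underside.
- film_applicator: Steel film applicator: a bar 90 mm long with a foot at each end, 50 x 90 x 28 mm over all, loose. Origin at the centre of its underside.

How it is judged:
By the outcome, as a careful person would: the job done as asked, in the order asked, and still so for the second after the job is handed in, with the robot touching nothing.
It also fails if it takes over 61 s, if anything falls off the work surface, if the arm or the gripper's body presses on something with over 40 N, if the wrist force passes 120 N, or if a joint passes its speed limit or range.

### The arm

A 7-joint arm with a two-finger parallel gripper is mounted at the origin on the work surface. World frame = base frame: x ahead of the robot, y to its left, z up, the work surface at z = 0. Lengths are in m, angles in rad, forces in N, time in s.
With the tool pointing down it reaches from about 0.4 to 0.85 m from the base axis. Payload 10.4 kg.
Tool frame: the origin (TCP) lies between the finger pads; the fingertips stand ahead of it and the grasp point (between the pads) lies 6 mm ahead of it (finger_overhang is the z of the fingertips in the tool frame, in m); z points along the fingers, y is the direction in which the jaws open and shut (so a half turn about z gives the same grasp; the last joint's range is limited). The gripper opens to 85 mm and grips with 20 to 120 N. Pads are 22 mm wide; open, the fingers measure 114 mm over their backs; the gripper's body (76 mm by 85 mm) begins 54 mm behind the grasp point. The pads swing forward as they close: fully open they stand 13 mm farther back than shut.
Start: joints at [-1.358, 0.332, -0.065, 1.46, 0.022, 1.35, -0.088], TCP at [0.146, 0.608, 0.256] pointing down, gripper open.
Joint ranges: [-2.6, 2.6], [-0.5, 2.12], [-1.47, 1.34], [0.16, 2.42], [-1.27, 4.41], [0.06, 2.06], [-2.6, 2.6]. Speed limits (rad/s): [2.22, 2.22, 2.79, 2.79, 3.14, 3.14, 3.14].

### API

Orientations are given as a unit quaternion [x, y, z, w].
In Python, from workcell import * gives the robot as it stands.
- The arm moves only by the shell command python3 -m creep 'ROWS' [FORCE]. ROWS is JSON, a list of rows, each a list of 7 numbers: the turn, a rotation vector about the tool's x, y, z in rad, then the shift along the tool's x, y, z in mm, then the closure in counts, from 0 (fully open) to 255 (shut). In form: [[wx, wy, wz, dx, dy, dz, claw], ...]. A call has 1 to 8 rows; each row shifts and turns the commanded pose from where the row before left it, along the tool's axes as they then stand; what a row does not reach is not made up. A row lasts 1/10 s, in which the tool goes at most 50 mm and 8.59 degrees, less where a joint would pass 70% of its speed; a pose out of reach is approached as far as the arm can. A call is refused whole if a number of a shift passes 50 or a number of a turn 0.15, either way. A call with a gripper value outside its range is refused whole. The fingers move at their own pace and stop on an object; FORCE is the grip in N (left out, the last holds). Time passes only in rows, so rows that do not move let the fingers close. It gives the time, the measured TCP pose, the force and the opening at its end, in the units of the state.
- get_obs(): the state, without advancing time (a new reading comes with each control period).
- camera(name): name is "side" or "top" or "wrist"; returns (picture, depth): 400x640x3 uint8, blue, green, red; 400x640 float32, m along the optical axis (not along the pixel's ray), 0 where there is no reading.
- camera_model(name): a dict with "camera_matrix" (3x3 intrinsics, pixels), "k1" (the pictures are not rectified: a ray, as slopes to the right and down, at radius r is drawn at 1 + k1 r^2 times it, then the intrinsics apply), "R" (3x3) and "t" (3): a world point X has camera coordinates R X + t; the wrist camera has in their place "mount" (4x4, takes a point from camera to tool coordinates, whose origin is the TCP and whose axes are the flange's). Camera axes: x right, y down, z forward; pixel columns grow to the right and rows downward; lengths in m; the calibration is good to about 2 mm. A picture is of the moment at which its call begins: read the wrist's pose just before it. camera_model takes no time and is no camera call.
- hand_in(): hands the job in, once; it reports no verdict.
The state is a dict: "clock": time; "joint_pos": joint angles; "joint_velocities": joint speeds; "tau": joint torques, N m; "position": TCP position; "ee_rot": TCP orientation; "ft_force": force on the tool from outside, world axes, zero at the start; "torque": the same for the moment, N m; "grip_width": opening from 0.0 (shut) to 1.0 (fully open).
Only numpy, scipy, OpenCV 4.12 (cv2) and the standard library are available. Lean on these libraries where they do the work, as an engineer would, in place of code of your own. Each camera call takes 0.05 s, during which the arm holds its last target.

## Working session

There is one attempt and no reset: what is moved stays moved. The work goes in short steps, Python scripts to look and compute and a shell command to move; the robot and the scene stay as the last step left them, time stands still between calls to the robot, and variables do not carry over. Pictures are saved under pics/ and viewed, and the job is handed in when it is done.

```bash
mkdir -p pics; ls; python3 - <<'E'
from workcell import *
import cv2,numpy as np
print(get_obs())
for n in ["side","top","wrist"]:
    p,d=camera(n); cv2.imwrite(f"pics/{n}0.png",p); np.savez(f"pics/{n}0.npz",p=p,d=d)
    print(n,camera_model(n))
E
```

```text
pics
{'clock': 0.0, 'joint_pos': array([-1.3576133 ,  0.33287897, -0.06470366,  1.4609514 ,  0.02160487,
        1.34991514, -0.08847678]), 'joint_velocities': array([-0.00126173,  0.00038418, -0.00043353,  0.0014474 , -0.00028396,
        0.00151999,  0.00018301]), 'tau': array([-3.44092377e-04, -6.25446439e+01,  4.89948154e-02, -3.91611993e+01,
        1.61665905e-02,  1.00190879e-02, -3.99418994e-06]), 'position': array([0.14592488, 0.60736665, 0.25550668]), 'ee_rot': array([ 1.17594277e-01,  9.93061456e-01, -7.26854932e-04, -4.97583338e-05]), 'ft_force': array([-0.14864443,  0.29054317, -0.30346249]), 'torque': array([ 0.0191671 ,  0.0424053 , -0.01701014]), 'grip_width': 0.9994871073838978}
side {'camera_matrix': array([[376.66128633,   0.        , 317.92523561],
       [  0.        , 376.66128633, 204.43374166],
       [  0.        ,   0.        ,   1.        ]]), 'k1': -0.08962981215171167, 'R': array([[ 0.85190725, -0.52369003,  0.00166751],
       [-0.41521582, -0.67738154, -0.60724794],
       [ 0.31913923,  0.51662655, -0.79451064]]), 't': array([-0.46091298,  0.33826362, 
[... 278 characters left out ...]
  [-0.99054843, -0.01006608, -0.13679358],
       [ 0.13685881, -0.00610149, -0.99057177]]), 't': array([0.01946576, 0.54641653, 1.14207914])}
wrist {'camera_matrix': array([[279.30761103,   0.        , 317.97396016],
       [  0.        , 279.30761103, 199.6223726 ],
       [  0.        ,   0.        ,   1.        ]]), 'k1': 0.008834441736968719, 'mount': array([[ 1.35749358e-03, -9.65846584e-01, -2.59111046e-01,
         6.60904227e-02],
       [ 9.99998378e-01,  1.61789248e-03, -7.91724449e-04,
         5.45290107e-04],
       [ 1.18389817e-03, -2.59109551e-01,  9.65847213e-01,
        -1.16612084e-01],
       [ 0.00000000e+00,  0.00000000e+00,  0.00000000e+00,
         1.00000000e+00]])}
```

View pics/side0.png

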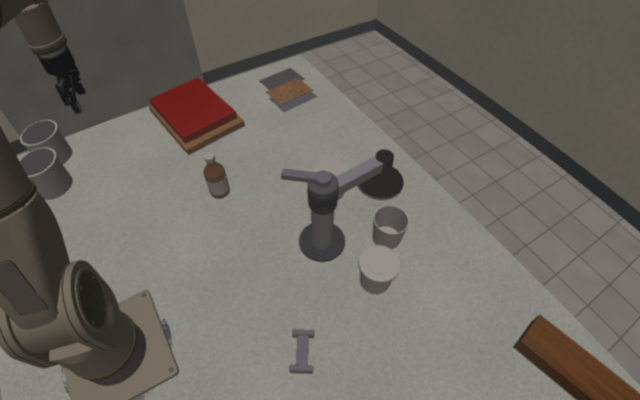

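View pics/top0.png

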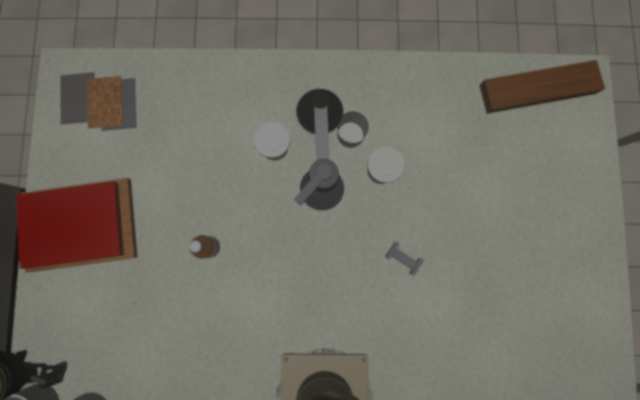

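View pics/wrist0.png

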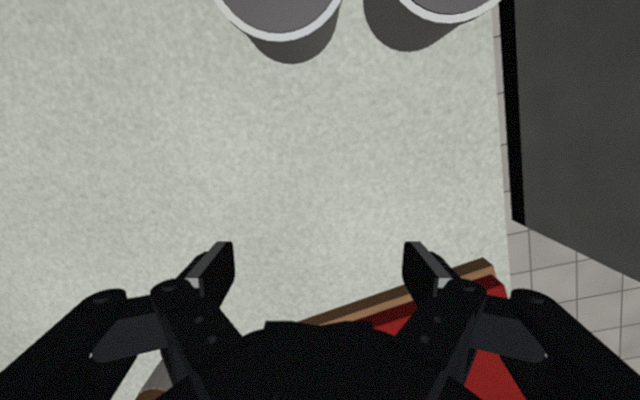

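The side view shows the column at about (322,210) with the hood at (382,180). The open tub is at (390,225), with a lidded tub at (379,263). In the top view the column head is at (323,173), the hood at (320,110), the open tub at about (351,131), and the lidded tubs at (272,140) and (386,163). The lever points to (300,200). Next I'll turn these into positions.

```bash
cat > h.py <<'E'
import numpy as np,cv2
from workcell import *
def cloud(p,d,m,obs=None):
    K=m["camera_matrix"];v,u=np.mgrid[0:400,0:640]
    dist=np.array([m["k1"],0,0,0,0.])
    pts=cv2.undistortPoints(np.stack([u.ravel(),v.ravel()],1).astype(np.float64)[:,None],K,dist)[:,0]
    X=np.c_[pts,np.ones(len(pts))]*d.ravel()[:,None]
    if "R" in m: W=(X-m["t"])@m["R"]
    else:
        from scipy.spatial.transform import Rotation as R
        M=m["mount"]; T=X@M[:3,:3].T+M[:3,3]; W=R.from_quat(obs["ee_rot"]).apply(T)+obs["position"]
    W[d.ravel()==0]=np.nan
    return W.reshape(400,640,3)
def circ(P):
    A=np.c_[2*P,np.ones(len(P))];s=np.linalg.lstsq(A,(P**2).sum(1),rcond=None)[0]
    return s[:2],np.sqrt(s[2]+s[:2]@s[:2])
E
cat > a.py <<'E'
from h import *
for n in ["top","side"]:
    z=np.load(f"pics/{n}0.npz");W=cloud(z["p"],z["d"],camera_model(n))
    reg=(W[...,0]>.35)&(W[...,0]<.95)&(abs(W[...,1])<.4)
    print(n,"bench z",np.nanmedian(W[...,2][reg]))
    # height map
    H=np.zeros((300,400,3),np.uint8)
    for lo,hi in [(.245,.275),(.225,.247),(.185,.222),(.12,.18),(.07,.10),(.02,.05)]:
        m=(reg&(W[...,2]>lo)&(W[...,2]<hi)).astype(np.uint8)
        c,l,s,ce=cv2.connectedComponentsWithStats(m)
        for i in range(1,c):
            if s[i,4]>15:
                P=W[l==i]; print(lo,hi,s[i,:].tolist(),"mean",P.mean(0).round(4),"min",P.min(0).round(3),"max",P.max(0).round(3))
    p=z["p"]; crop=p[60:230,220:430] if n=="top" else p[120:300,260:440]
    cv2.imwrite(f"pics/{n}0c.png",cv2.resize(crop,None,fx=3.3,fy=3.3,interpolation=cv2.INTER_CUBIC))
E
python3 a.py
```

```text
top bench z 4.175402674296511e-05
0.245 0.275 [294, 160, 45, 46, 640] mean [0.5372 0.027  0.2598] min [ 0.484 -0.022  0.245] max [0.588 0.075 0.269]
0.225 0.247 [315, 91, 14, 14, 58] mean [0.742  0.018  0.2262] min [0.725 0.001 0.225] max [0.757 0.031 0.229]
0.225 0.247 [309, 159, 30, 31, 400] mean [0.5588 0.0074 0.2437] min [ 0.525 -0.022  0.229] max [0.591 0.043 0.247]
0.185 0.222 [310, 101, 20, 60, 656] mean [0.6614 0.0163 0.2181] min [ 0.595 -0.003  0.187] max [0.736 0.043 0.222]
0.185 0.222 [316, 181, 22, 11, 48] mean [0.5282 0.0029 0.2104] min [ 0.524 -0.022  0.191] max [0.545 0.027 0.222]
0.12 0.18 [296, 89, 48, 46, 1090] mean [0.7314 0.0213 0.1503] min [ 0.679 -0.041  0.127] max [0.798 0.08  0.178]
0.12 0.18 [189, 240, 15, 12, 132] mean [0.3952 0.3156 0.1461] min [0.382 0.303 0.12 ] max [0.409 0.331 0.154]
0.07 0.1 [337, 110, 33, 34, 199] mean [ 0.7186 -0.0782  0.0824] min [ 0.669 -0.113  0.07 ] max [ 0.759 -0.028  0.094]
0.07 0.1 [254, 122, 36, 37, 1043] mean [0.6731 0.1441 0.0919] min [0.626 0.098 0.078] max [0.723 0.19  0.099]
0.07 0.1 [367, 147, 38, 36, 1060] mean [ 0.610
[... 2393 characters left out ...]
.02 0.05 [207, 179, 22, 17, 146] mean [0.3891 0.2932 0.0359] min [0.363 0.284 0.021] max [0.422 0.318 0.05 ]
0.02 0.05 [375, 215, 29, 17, 212] mean [ 0.7365 -0.05    0.0354] min [ 0.696 -0.092  0.02 ] max [ 0.754 -0.029  0.05 ]
0.02 0.05 [372, 230, 31, 17, 165] mean [ 0.6878 -0.0917  0.0348] min [ 0.671 -0.112  0.02 ] max [ 0.732 -0.047  0.05 ]
0.02 0.05 [311, 234, 22, 13, 131] mean [ 0.5456 -0.0076  0.0351] min [ 0.529 -0.018  0.02 ] max [0.579 0.018 0.05 ]
0.02 0.05 [360, 275, 32, 17, 136] mean [ 0.5867 -0.1772  0.0356] min [ 0.569 -0.195  0.02 ] max [ 0.627 -0.143  0.05 ]
0.02 0.05 [292, 330, 22, 42, 437] mean [ 0.3732 -0.2119  0.0236] min [ 0.35  -0.265  0.02 ] max [ 0.41  -0.166  0.03 ]
```

```bash
cat > b.py <<'E'
from h import *
from scipy.optimize import least_squares
import sys
tag=sys.argv[1] if len(sys.argv)>1 else "0"
def rfit(P,r,c0):
    f=lambda c:np.hypot(P[:,0]-c[0],P[:,1]-c[1])-r
    return least_squares(f,c0,loss="soft_l1",f_scale=.001).x
for n in ["top","side"]:
    z=np.load(f"pics/{n}{tag}.npz");W=cloud(z["p"],z["d"],camera_model(n))
    x,y,h=W[...,0],W[...,1],W[...,2]
    s=(abs(h-.235)<.008)&(np.hypot(x-.557,y-.009)<.05)&(np.hypot(x-.557,y-.009)>.03)
    c1=rfit(W[s][:,:2],.034,[.557,.009])
    s=(h>.06)&(h<.18)&(np.hypot(x-.557,y-.009)<.04); c2=rfit(W[s][:,:2],.028,[.557,.009])
    print(n,"col",c1.round(4),c2.round(4),s.sum())
    # bar line
    s=(abs(h-.22)<.004)&(np.hypot(x-c1[0],y-c1[1])>.045)&(np.hypot(x-c1[0],y-c1[1])<.14)
    P=W[s][:,:2]; a=cv2.fitLine(P.astype(np.float32),cv2.DIST_L2,0,0,0).ravel(); 
    ang=np.arctan2(a[1],a[0]); ang2=np.arctan2(*(P.mean(0)-c1)[::-1]); print(" bar angle line",ang%np.pi,"from col",ang2, P.mean(0).round(4))
    s=(h>.13)&(h<.165)&(np.hypot(x-c1[0]-0,y-c1[1])>.1)
    P=W[s];P=P[np.hypot(P[:,0]-.4,P[:,1]-.3)>.1]
    rr=.060-(np.clip(P[:,2],.13,.175)-.13)/.045*.036
    f=lambda c:np.hypot(P[:,0]-c[0],P[:,1]-c[1])-rr
    c=least_squares(f,P.mean(0)[:2],loss="soft_l1",f_scale=.002).x; print(" hood",c.round(4),"rms",np.sqrt((f(c)**2).mean()).round(4),"rad",np.hypot(*(c-c1)).round(4),"ang",np.arctan2(*(c-c1)[::-1]).round(4))
    s=(h>.083)&(h<.095)&(np.hypot(x-.714,y+.0705)<.06); P=W[s][:,:2]; c=rfit(P,.0435,[.714,-.07]); print(" tub",c.round(4),s.sum(),"rad",np.hypot(*(c-c1)).round(4),"ang",np.arctan2(*(c-c1)[::-1]).round(4), circ(P))
    s=(h>.02)&(h<.078)&(np.hypot(x-.714,y+.0705)<.06); 
    s=(h>.25)&(np.hypot(x-c1[0],y-c1[1])>.03)&(np.hypot(x-c1[0],y-c1[1])<.11);P=W[s][:,:2];a=P.mean(0)-c1;print(" lever",np.arctan2(a[1],a[0]).round(3),"z",np.median(W[s][:,2]).round(4),"maxr",np.hypot(*(P-c1).T).max().round(3))
    for nm,g in [("lidA",(.674,.144)),("lidB",(.611,-.154))]:
        s=(h>.088)&(h<.1)&(np.hypot(x-g[0],y-g[1])<.056);print(" ",nm,W[s].mean(0).round(4))
E
python3 b.py
```

```text
top col [0.5583 0.011 ] [0.5582 0.0102] 65
 bar angle line 0.04093363 from col 0.048836140568314444 [0.6501 0.0154]
 hood [0.7341 0.0196] rms 0.2485 rad 0.1759 ang 0.0489
 tub [ 0.7131 -0.0693] 110 rad 0.1743 ang -0.4786 (array([ 0.71309046, -0.06946028]), np.float64(0.043105596775569424))
 lever 2.448 z 0.2624 maxr 0.09
  lidA [0.6738 0.1444 0.0923]
  lidB [ 0.611  -0.1544  0.0922]
side col [0.5581 0.0113] [0.5578 0.0106] 603
 bar angle line 0.06053942 from col 0.034526297287361445 [0.6493 0.0145]
 hood [0.5126 0.3661] rms 0.9508 rad 0.3577 ang 1.6983
 tub [ 0.7128 -0.0702] 158 rad 0.1749 ang -0.485 (array([ 0.71286503, -0.07022742]), np.float64(0.043305149345049636))
 lever 2.496 z 0.2613 maxr 0.09
  lidA [0.6823 0.1569 0.0917]
  lidB [ 0.6097 -0.1561  0.0913]
```

View pics/top0c.png

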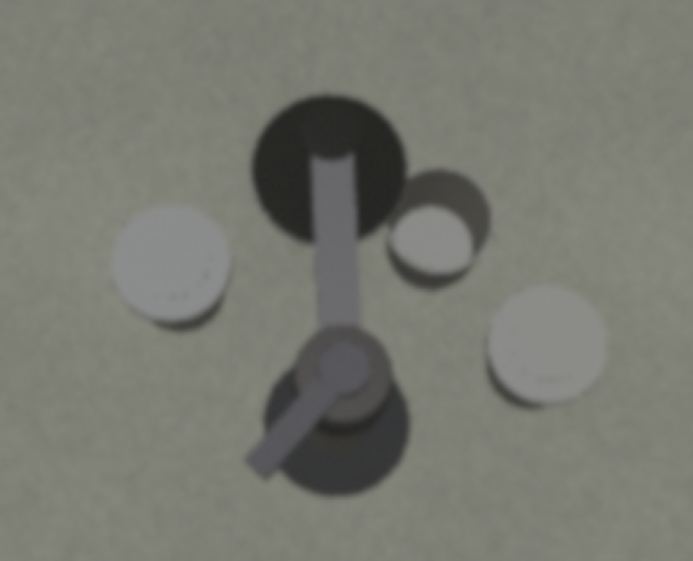

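View pics/side0c.png

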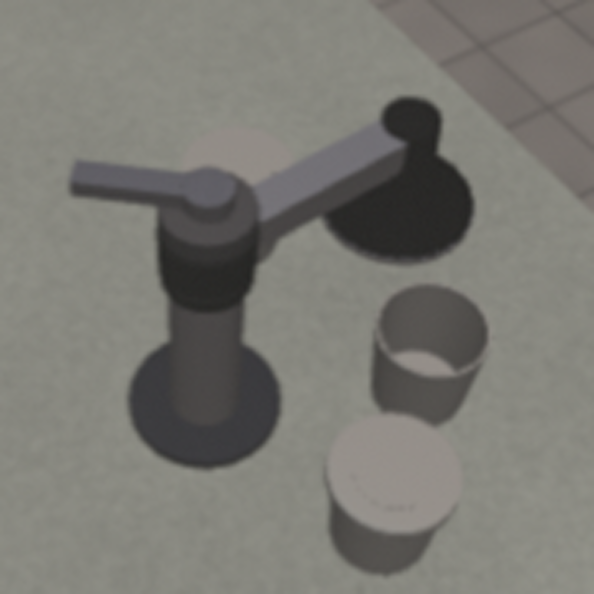

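```bash
python3 - <<'E'
import workcell
from workcell import *
print([n for n in dir(workcell) if n[0]!='_'])
print(getattr(workcell,'finger_overhang',None))
from scipy.spatial.transform import Rotation as R
print(R.from_quat(get_obs()['ee_rot']).as_matrix().round(3))
E
```

```text
['MotionError', 'camera', 'camera_model', 'finger_overhang', 'get_obs', 'hand_in']
0.025
[[-0.972  0.234 -0.   ]
 [ 0.234  0.972 -0.001]
 [-0.    -0.001 -1.   ]]
```

```bash
python3 -m creep '[[0,0,0,-10,-6,0,255],[0,0,0,-25,-15,0,255],[0,0,0,-34,-21,0,255],[0,0,0,-34,-21,0,255],[0,0,0,-34,-21,0,255],[0,0,0,-34,-21,0,255],[0,0,0,-34,-21,0,255],[0,0,0,-34,-21,0,255]]' 20; python3 -m creep '[[0,0,0,-34,-21,0,255],[0,0,0,-34,-21,0,255],[0,0,0,-34,-21,0,255],[0,0,0,-34,-21,0,255],[0,0,0,-34,-21,0,255],[0,0,0,-34,-21,0,255],[0,0,0,-34,-21,0,255],[0,0,0,0,0,0,255]]'
```

```text
clock: 0.95
position: [0.3454, 0.4067, 0.2564]
ee_rot: [0.118, 0.993, 0.0, 0.0]
ft_force: [0.6, 0.1, -0.2]
grip_width: 0.004
clock: 1.75
position: [0.5444, 0.2036, 0.2563]
ee_rot: [0.122, 0.993, -0.001, 0.001]
ft_force: [0.5, 0.2, -0.5]
grip_width: -0.002
```

```bash
python3 -m creep '[[0,0,0,-37,-24,0,255],[0,0,0,-37,-24,0,255],[0,0,0,-37,-24,0,255],[0,0,0,-37,-24,0,255],[0,0,-0.14,0,0,0,255],[0,0,-0.14,0,0,0,255],[0,0,0,0,0,0,255]]'; cat > shot.py <<'E'
from h import *
import sys
t=sys.argv[1]
for n in sys.argv[2:]:
    o=get_obs(); p,d=camera(n); np.savez(f"pics/{n}{t}.npz",p=p,d=d,pos=o["position"],rot=o["ee_rot"])
    c=p if n=="wrist" else (p[60:230,220:430] if n=="top" else p[100:300,250:450])
    cv2.imwrite(f"pics/{n}{t}.png",cv2.resize(c,None,fx=1 if n=="wrist" else 2.9,fy=1 if n=="wrist" else 2.9,interpolation=cv2.INTER_CUBIC))
E
python3 shot.py 1 wrist side
```

```text
clock: 2.45
position: [0.6624, 0.0815, 0.256]
ee_rot: [-0.023, 1.0, 0.0, -0.0]
ft_force: [-0.2, 0.3, 0.4]
grip_width: 0.003
```

View pics/wrist1.png

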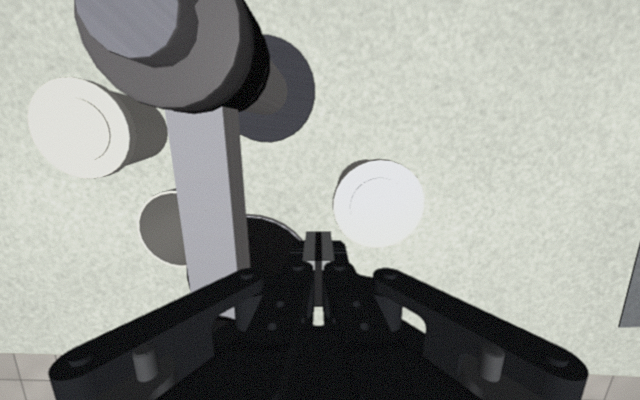

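View pics/side1.png

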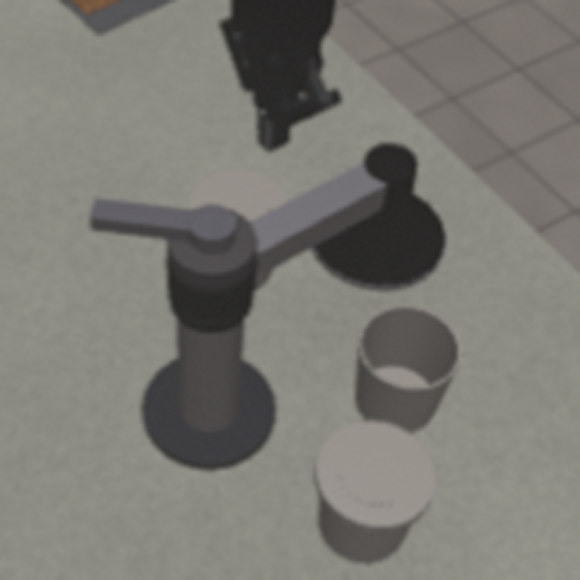

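The closed fingertips are narrow, at about (318,245) in the wrist picture, and well to the left of the bar. The linkages flare out above them, so I'll check their profile in the tool frame.

```bash
python3 - <<'E'
from h import *
z=np.load("pics/wrist1.npz");m=dict(camera_model("wrist"))
W=cloud(z["p"],z["d"],m,{"ee_rot":[0,0,0,1],"position":np.zeros(3)})
T=W.reshape(-1,3);T=T[(T[:,2]<.04)&(abs(T[:,0])<.05)&np.isfinite(T[:,0])]
for lo in np.arange(-.08,.04,.008):
    s=T[(T[:,2]>=lo)&(T[:,2]<lo+.008)]
    if len(s): print(round(lo,3),len(s),"x",s[:,0].min().round(3),s[:,0].max().round(3),"y",s[:,1].min().round(3),s[:,1].max().round(3))
W=cloud(z["p"],z["d"],m,{"ee_rot":z["rot"],"position":z["pos"]})
s=(abs(W[...,2]-.22)<.004)&(W[...,0]>.6)&(W[...,0]<.72);P=W[s];print(P.min(0),P.max(0),np.median(P[:,2]))
for x in (.61,.63,.65):
  q=P[abs(P[:,0]-x)<.004];print(x,q[:,1].min().round(4),q[:,1].max().round(4))
E
```

```text
-0.08 3436 x 0.012 0.022 y -0.029 0.031
-0.072 12155 x 0.003 0.022 y -0.061 0.062
-0.064 12809 x -0.0 0.019 y -0.061 0.064
-0.056 8110 x -0.006 0.019 y -0.059 0.06
-0.048 5640 x -0.007 0.019 y -0.051 0.055
-0.04 2846 x -0.008 0.018 y -0.045 0.047
-0.032 4153 x -0.008 0.015 y -0.039 0.041
-0.024 1617 x -0.011 0.015 y -0.032 0.034
-0.016 648 x -0.011 0.014 y -0.02 0.022
-0.008 331 x 0.007 0.012 y -0.013 0.014
-0.0 396 x 0.007 0.012 y -0.013 0.014
0.008 351 x 0.007 0.012 y -0.013 0.014
0.016 181 x 0.007 0.013 y -0.013 0.013
0.032 6753 x -0.05 0.05 y -0.08 -0.049
[ 0.60001169 -0.00129596  0.21602075] [0.71988138 0.03366409 0.22399019] 0.21908004520600702
0.61 -0.0007 0.03
0.63 0.0002 0.0309
0.65 0.0013 0.0317
```

```bash
python3 -m creep '[[0,0,0,0,0,12,255],[0,0,0,0,0,12,255],[0,0,0,0,0,11,255],[0,0,0,0,-10,0,255],[0,0,0,0,-10,0,255],[0,0,0,0,-7,0,255],[0,0,0,0,-4,0,255],[0,0,0,0,-3,0,255]]'; python3 -m creep '[[0,0,0,0,-2,0,255],[0,0,0,0,-2,0,255]]'
```

```text
clock: 3.35
position: [0.6643, 0.0477, 0.2218]
ee_rot: [-0.022, 1.0, 0.0, 0.0]
ft_force: [0.0, 0.5, 0.0]
grip_width: -0.002
clock: 3.55
position: [0.6643, 0.0453, 0.2215]
ee_rot: [-0.022, 1.0, 0.001, 0.0]
ft_force: [-1.3, 4.7, 0.9]
grip_width: 0.002
```

```bash
python3 -m creep '[[0,0,0.02,-0.5,-2,0,255],[0,0,0.03,-0.8,-3.2,0,255],[0,0,0.03,-0.8,-3.2,0,255],[0,0,0.03,-0.8,-3.2,0,255],[0,0,0.03,-0.8,-3.2,0,255],[0,0,0.03,-0.8,-3.2,0,255]]'; python3 -m creep '[[0,0,0.03,-0.8,-3.2,0,255],[0,0,0.03,-0.8,-3.2,0,255],[0,0,0.03,-0.8,-3.2,0,255],[0,0,0.03,-0.8,-3.2,0,255],[0,0,0.03,-0.8,-3.2,0,255],[0,0,0.03,-0.8,-3.2,0,255],[0,0,0.03,-0.8,-3.2,0,255]]'; python3 shot.py 2 wrist side top
```

```text
clock: 4.15
position: [0.6686, 0.0276, 0.2215]
ee_rot: [0.063, 0.998, 0.001, 0.0]
ft_force: [0.7, 5.5, 1.2]
grip_width: -0.001
clock: 4.85
position: [0.6695, 0.0044, 0.2215]
ee_rot: [0.168, 0.986, 0.001, 0.001]
ft_force: [3.2, 4.9, -0.2]
grip_width: 0.005
```

View pics/side2.png

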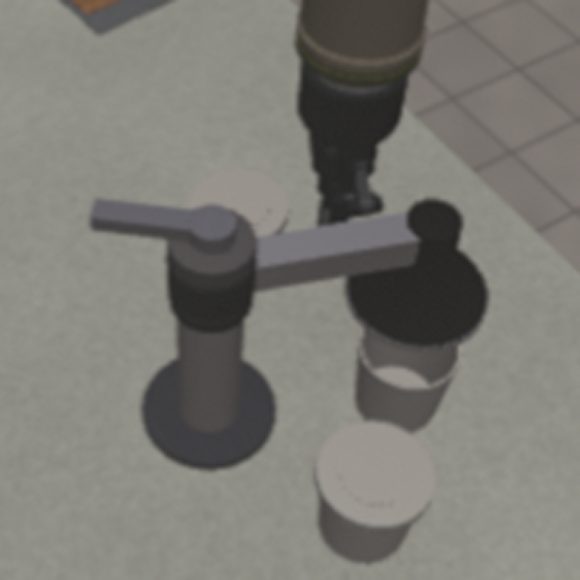

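View pics/top2.png

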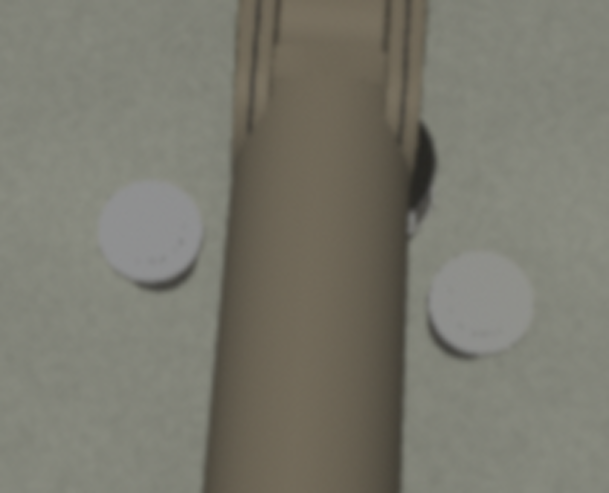

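```bash
cat > bar.py <<'E'
from h import *
import sys
t=sys.argv[1];C=np.array([.5581,.0108])
for n in sys.argv[2:]:
    z=np.load(f"pics/{n}{t}.npz");m=camera_model(n)
    W=cloud(z["p"],z["d"],m,{"ee_rot":z["rot"],"position":z["pos"]})
    x,y,h=W[...,0],W[...,1],W[...,2];r=np.hypot(x-C[0],y-C[1]);ang=np.arctan2(y-C[1],x-C[0])
    s=(abs(h-.2195)<.003)&(r>.042)&(r<.145)&(abs(ang)<.9)
    P=W[s]
    # bin by radius: midpoint of edges
    a0=np.median(ang[s]);u=np.array([np.cos(a0),np.sin(a0)]);v=np.array([-u[1],u[0]])
    q=P[:,:2]-C;L=q@u;T=q@v;ms=[]
    for l in np.arange(.045,.14,.008):
        k=(L>=l)&(L<l+.008)
        if k.sum()>4:
            lo,hi=np.percentile(T[k],[2,98]); ms.append((l+.004,(lo+hi)/2,hi-lo))
    ms=np.array(ms);g=ms[abs(ms[:,2]-.029)<.005]
    print(n,"a0",a0.round(4),"widths",ms[:,2].round(3))
    if len(g)>1: print("  ang via col",(a0+np.median(g[:,1]/g[:,0])).round(4),"slope",(a0+np.polyfit(g[:,0],g[:,1],1)[0]).round(4),"mids mm",(g[:,1]*1e3).round(1))
    # hood
    for nm,lo,hi,f in [("cone",.133,.172,None)]:
        s=(h>lo)&(h<hi)&(r>.1)&(r<.26)&(abs(ang)<.9);P=W[s]
        if len(P)<50: continue
        rr=lambda zz:.060-(zz-.13)/.045*.036
        from scipy.optimize import least_squares
        fn=lambda c:np.hypot(P[:,0]-c[0],P[:,1]-c[1])-rr(P[:,2])
        c=least_squares(fn,C+.18*u,loss="soft_l1",f_scale=.002).x
        print("  hood",c.round(4),"r",np.hypot(*(c-C)).round(4),"ang",np.arctan2(*(c-C)[::-1]).round(4),len(P),"med",np.median(abs(fn(c))).round(4))
    # neck top
    s=(abs(h-.226)<.003)&(r>.152)&(r<.21)&(abs(ang)<.9);P=W[s]
    if len(P)>20: c=(P.min(0)+P.max(0))/2;print("  neck",c.round(4),np.arctan2(*(c[:2]-C)[::-1]).round(4),len(P))
    # outline of mouth
    s=(h>.125)&(h<.20)&(r>.1)&(r<.26)&(abs(ang)<.9);P=W[s]
    if len(P)>50: print("  mouth bbox mid",((P.min(0)+P.max(0))/2).round(4))
    for nm,g in [("open",(.713,-.07)),("A",(.674,.1445)),("B",(.611,-.155))]:
        s=(h>.084)&(h<.097)&(np.hypot(x-g[0],y-g[1])<.056)
        if s.sum()>10:print("  ",nm,s.sum(),((W[s].min(0)+W[s].max(0))/2).round(4))
E
python3 bar.py 0 top side 2>/dev/null; python3 bar.py 2 top side wrist
```

```text
return _methods._mean(a, axis=axis, dtype=dtype,
  ret = ret.dtype.type(ret / rcount)
Traceback (most recent call last):
  File "bar.py", line 17, in <module>
    ms=np.array(ms);g=ms[abs(ms[:,2]-.029)<.005]
                             ~~^^^^^
IndexError: too many indices for array: array is 1-dimensional, but 2 were indexed
```

The side view shows the hood at about (415,290), partly over the open tub. The robot hides everything in the top view, so I'll use the side and wrist views.

```bash
sed -i 's/z\["rot"\],"position":z\["pos"\]/z["rot"] if "rot" in z else None,"position":z["pos"] if "pos" in z else None/' bar.py; python3 bar.py 0 top side; python3 bar.py 2 side; python3 bar.py 2 wrist
```

```text
top a0 0.0528 widths [0.026 0.028 0.028 0.028 0.028 0.028 0.026 0.028 0.028 0.028 0.028 0.028]
  ang via col 0.0486 slope 0.0377 mids mm [ 1.6  0.1 -0.3 -0.6 -1.  -1.3 -0.2  0.3 -0.1 -0.5 -0.9 -1.2]
  hood [0.7373 0.0198] r 0.1794 ang 0.05 1029 med 0.0031
  neck [0.7362 0.0196 0.2258] 0.0492 192
  mouth bbox mid [0.7381 0.0195 0.1626]
   open 101 [ 0.7135 -0.0702  0.0889]
   A 1025 [0.6741 0.1442 0.0907]
   B 1038 [ 0.6109 -0.1545  0.0905]
side a0 0.0353 widths [0.028 0.029 0.029 0.03  0.03  0.029 0.03  0.03  0.029 0.028 0.03  0.029]
  ang via col 0.0463 slope 0.0558 mids mm [-0.5 -0.1  1.3  0.7  0.5  1.4  1.1  1.1  1.   2.2  1.6  1.6]
  hood [0.7371 0.0173] r 0.1792 ang 0.0365 857 med 0.0018
  neck [0.7376 0.0195 0.2247] 0.0487 142
  mouth bbox mid [ 0.7282 -0.0024  0.1627]
   open 141 [ 0.7136 -0.0703  0.087 ]
   A 397 [0.6777 0.1557 0.0917]
   B 1223 [ 0.6109 -0.1548  0.0899]
side a0 -0.3418 widths [0.028 0.031 0.03  0.031 0.028 0.031 0.043 0.031 0.029 0.03  0.031 0.028]
  ang via col -0.3403 slope -0.3337 mids mm [ 0.4 -0.8  0.1 -0.1 -0.   0.4  1.   0.4 -0.1  1.2  0. ]
  hood [ 0.7269 -0.0513] r 0.1799 ang -0.3522 1072 med 0.0019
  neck [ 0.7274 -0.0489  0.2247] -0.3391 157
  mouth bbox mid [ 0.7178 -0.0594  0.1628]
   open 78 [ 0.7089 -0.0741  0.0871]
   A 489 [0.6788 0.1453 0.09  ]
   B 1225 [ 0.6119 -0.155   0.0903]
wrist a0 -0.3009 widths [0.029 0.029 0.029 0.029 0.029 0.029 0.052 0.055 0.023 0.002 0.001]
  ang via col -0.3078 slope -0.3249 mids mm [ 0.  -0.1 -0.4 -0.6 -0.7 -0.9]
  hood [ 0.7244 -0.0464] r 0.1759 ang -0.3311 596 med 0.0007
  mouth bbox mid [ 0.6982 -0.0456  0.1639]
   open 54 [ 0.6896 -0.1036  0.0867]
   A 9607 [0.6748 0.1464 0.0894]
   B 8708 [ 0.6122 -0.1533  0.0894]
```

```bash
python3 -m creep '[[0,0,0.03,-0.8,-3.2,0,255],[0,0,0.03,-0.8,-3.2,0,255],[0,0,0.03,-0.8,-3.2,0,255],[0,0,0.02,-0.5,-2.1,0,255],[0,0,0.01,-0.3,-1,0,255],[0,0,0,0,0,0,255]]';python3 shot.py 3 side wrist; python3 bar.py 3 side; python3 bar.py 3 wrist
```

```text
clock: 5.6
position: [0.6677, -0.0094, 0.2215]
ee_rot: [0.226, 0.974, 0.0, 0.001]
ft_force: [4.1, 2.0, -0.4]
grip_width: -0.001
side a0 -0.4643 widths [0.029 0.029 0.03  0.03  0.029 0.028 0.049 0.031 0.031 0.027 0.031 0.03 ]
  ang via col -0.4615 slope -0.4508 mids mm [ 0.1 -0.1  0.8 -0.6  0.2 -0.4  1.9  0.9  0.2  0.8  1.3]
  hood [ 0.7187 -0.071 ] r 0.1803 ang -0.4712 1128 med 0.0019
  neck [ 0.7202 -0.0693  0.2249] -0.4591 157
  mouth bbox mid [ 0.7115 -0.0771  0.163 ]
   open 61 [ 0.697  -0.0778  0.0875]
   A 498 [0.6784 0.1445 0.0901]
   B 1225 [ 0.6107 -0.1547  0.0901]
wrist a0 -0.4274 widths [0.029 0.029 0.029 0.029 0.029 0.029 0.054 0.028 0.007 0.002 0.002]
  ang via col -0.4347 slope -0.4622 mids mm [ 0.2 -0.2 -0.3 -0.5 -0.7 -1.  -2. ]
  hood [ 0.7158 -0.0669] r 0.1758 ang -0.4578 616 med 0.0008
  mouth bbox mid [ 0.6943 -0.063   0.1637]
   open 62 [ 0.6866 -0.0348  0.0864]
   A 10389 [0.6751 0.1463 0.0893]
   B 8277 [ 0.6125 -0.1536  0.0895]
```

```bash
python3 -m creep '[[0,0,0.01,-0.3,-1,0,255],[0,0,0.01,-0.3,-1.1,0,255],[0,0,0,0,0,0,255]]';python3 shot.py 4 side; python3 bar.py 4 side
```

```text
clock: 6.0
position: [0.6672, -0.0115, 0.2215]
ee_rot: [0.236, 0.972, 0.0, 0.001]
ft_force: [4.0, 2.4, 0.0]
grip_width: 0.003
side a0 -0.4806 widths [0.03  0.03  0.029 0.029 0.032 0.031 0.043 0.031 0.031 0.031 0.032 0.03 ]
  ang via col -0.4783 slope -0.4704 mids mm [ 0.9 -0.8 -0.2 -1.1  0.3  0.1  1.1  1.3  0.9  0.3  0.1]
  hood [ 0.717 -0.074] r 0.1801 ang -0.4901 1144 med 0.002
  neck [ 0.7179 -0.0724  0.2248] -0.4802 164
  mouth bbox mid [ 0.709  -0.0781  0.1632]
   open 60 [ 0.6939 -0.0788  0.0866]
   A 498 [0.6773 0.1441 0.09  ]
   B 1223 [ 0.6111 -0.1544  0.0901]
```

View pics/side4.png

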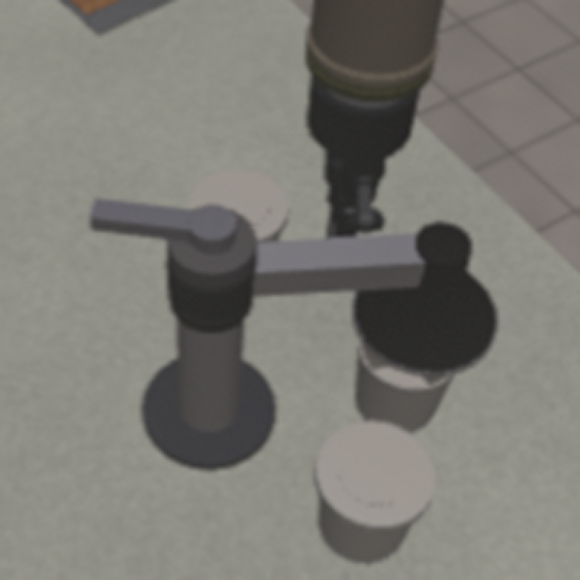

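The hood's angle is -0.480 and the tub's direction is -0.481, so it's on target. I'll back off along the tool's +y, then go up.

```bash
python3 -m creep '[[0,0,0,0,5,0,255],[0,0,0,0,15,0,255],[0,0,0,0,20,0,255],[0,0,0,0,0,-25,255],[0,0,0,0,0,-30,255],[0,0,0,0,0,-25,255],[0,0,0,0,0,0,255]]';python3 shot.py 5 side top; python3 bar.py 5 side; python3 - <<'E'
from h import *
print(get_obs()["joint_pos"].round(3))
C=np.array([.5581,.0108])
for t,n in (("0","top"),("0","side"),("5","side")):
    z=np.load(f"pics/{n}{t}.npz");W=cloud(z["p"],z["d"],camera_model(n))
    h=W[...,2];q=W[...,:2]-C;r=np.hypot(q[...,0],q[...,1])
    s=(abs(h-.263)<.004)&(r>.028)&(r<.095);P=q[s];a0=2.47
    u=np.array([np.cos(a0),np.sin(a0)]);v=np.array([-u[1],u[0]])
    L=P@u;T=P@v;o=[]
    for l in np.arange(.03,.085,.009):
        k=(L>=l)&(L<l+.009)&(abs(T)<.03)
        if k.sum()>4: lo,hi=np.percentile(T[k],[3,97]);o.append((l+.0045,(lo+hi)/2,hi-lo))
    o=np.array(o);print(n,t,"lever",a0+np.median(o[:,1]/o[:,0]),"slope",a0+np.polyfit(o[:,0],o[:,1],1)[0],o.round(4).tolist())
E
```

```text
clock: 6.75
position: [0.6864, 0.0245, 0.3052]
ee_rot: [0.235, 0.972, 0.001, 0.002]
ft_force: [1.3, 0.7, 0.6]
grip_width: 0.0
side a0 -0.4862 widths [0.031 0.029 0.029 0.027 0.031 0.03  0.029 0.028 0.027 0.031 0.032 0.031]
  ang via col -0.4785 slope -0.4768 mids mm [ 0.5  0.5 -0.5 -0.6  1.   0.9  0.   0.3 -0.2  1.1  0.9  1.1]
  hood [ 0.7171 -0.0741] r 0.1803 ang -0.4904 1138 med 0.0018
  neck [ 0.7184 -0.0722  0.2255] -0.4776 169
  mouth bbox mid [ 0.7097 -0.0779  0.163 ]
   open 59 [ 0.6943 -0.0784  0.0871]
   A 503 [0.6775 0.1447 0.0897]
   B 1225 [ 0.6112 -0.1549  0.0903]
[-0.409  0.477  0.466  1.226 -0.208  1.485  1.124]
top 0 lever 2.437550086643857 slope 2.4340475823604337 [[0.0345, -0.0006, 0.0185], [0.0435, -0.0017, 0.0189], [0.0525, -0.0019, 0.0179], [0.0615, -0.0018, 0.0192], [0.0705, -0.0029, 0.019], [0.0795, -0.0024, 0.018], [0.0885, -0.0029, 0.0186]]
side 0 lever 2.4398165226255406 slope 2.431125560546144 [[0.0345, -0.0007, 0.021], [0.0435, -0.0007, 0.019], [0.0525, -0.002, 0.0199], [0.0615, -0.0015, 0.0183], [0.0705, -0.0023, 0.0203], [0.0795, -0.0025, 0.0188], [0.0885, -0.0027, 0.0212]]
side 5 lever 2.4442709930607625 slope 2.4288891104295516 [[0.0345, -0.0009, 0.0206], [0.0435, -0.0005, 0.0188], [0.0525, -0.0012, 0.02], [0.0615, -0.0016, 0.0197], [0.0705, -0.0023, 0.0219], [0.0795, -0.0025, 0.019], [0.0885, -0.0026, 0.0216]]
```

```bash
python3 -m creep '[[0,0,0,33,-2,0,255],[0,0,0,34,-2,0,255],[0,0,0,34,-2,0,255],[0,0,0,34,-2,0,255],[0,0,0,33,-2,0,255],[0,0,0.115,0,0,0,255],[0,0,0.115,0,0,0,255],[0,0,0,0,0,0,255]]';python3 shot.py 6 side wrist
```

```text
clock: 7.65
position: [0.5306, 0.0924, 0.3003]
ee_rot: [0.346, 0.938, -0.001, -0.001]
ft_force: [0.8, -1.0, -0.8]
grip_width: 0.001
```

View pics/side6.png

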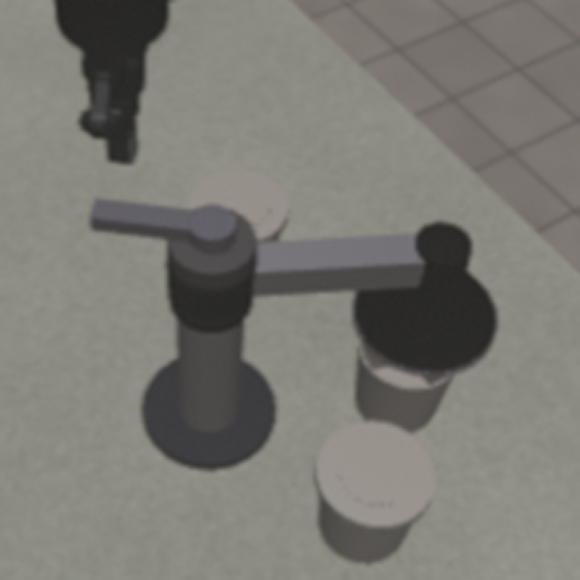

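View pics/wrist6.png

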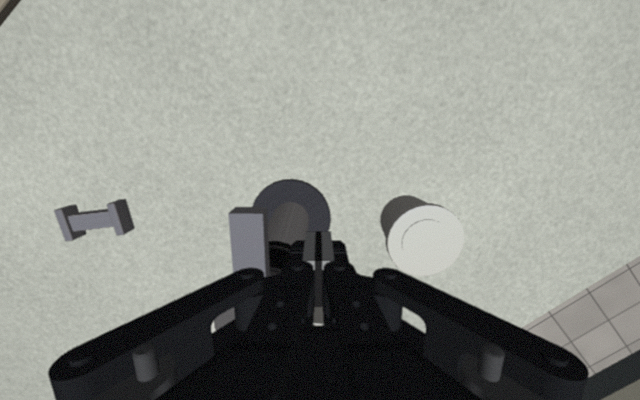

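The tips stand to the right of the lever and parallel to it. In the wrist picture the lever is at (250,240) and the tips at (318,245). I'll go down and make contact.

```bash
python3 -m creep '[[0,0,0,0,0,15,255],[0,0,0,0,0,15,255],[0,0,0,0,-6,0,255],[0,0,0,0,-6,0,255],[0,0,0,0,-4,0,255],[0,0,0,0,-2,0,255],[0,0,0,0,-2,0,255],[0,0,0,0,-2,0,255]]'
```

```text
clock: 8.55
position: [0.5174, 0.0757, 0.272]
ee_rot: [0.345, 0.939, 0.001, 0.001]
ft_force: [2.9, 2.2, 1.2]
grip_width: 0.001
```

```bash
python3 -m creep '[[0,0,-0.03,0.7,-2.2,0,255],[0,0,-0.05,1.1,-3.7,0,255],[0,0,-0.05,1.1,-3.7,0,255],[0,0,-0.05,1.1,-3.7,0,255],[0,0,-0.05,1.1,-3.7,0,255],[0,0,-0.05,1.1,-3.7,0,255],[0,0,-0.05,1.1,-3.7,0,255],[0,0,-0.05,1.1,-3.7,0,255]]';cat > pol.py <<'E'
from h import *
from scipy.spatial.transform import Rotation as R
o=get_obs();q=o["position"][:2]-[.5581,.0108];y=R.from_quat(o["ee_rot"]).as_matrix()[:2,1]
u=np.array([y[1],-y[0]])*-1; t=-y
print("lever ang from yaw",np.arctan2(u[1],u[0])%6.283,"r",q@u,"t",q@t,"F tang",o["ft_force"][:2]@t,"F rad",o["ft_force"][:2]@u,"tz",o["torque"][2],"j",o["joint_pos"].round(2))
E
python3 pol.py; python3 -m creep '[[0,0,-0.05,1.1,-3.7,0,255],[0,0,-0.05,1.1,-3.7,0,255],[0,0,-0.05,1.1,-3.7,0,255],[0,0,-0.05,1.1,-3.7,0,255],[0,0,-0.05,1.1,-3.7,0,255],[0,0,-0.05,1.1,-3.7,0,255],[0,0,-0.05,1.1,-3.7,0,255]]'; python3 pol.py
```

```text
clock: 9.35
position: [0.4956, 0.0557, 0.2716]
ee_rot: [0.16, 0.987, 0.0, 0.001]
ft_force: [4.5, 2.1, 0.3]
grip_width: -0.001
lever ang from yaw 2.819900086659154 r 0.07346111060349318 t -0.022890945587580563 F tang -3.4743763444555764 F rad -3.637225485169908 tz 0.05748777479801067 j [-0.62  0.03  0.43  1.79 -0.01  1.33  1.06]
clock: 10.05
position: [0.4834, 0.032, 0.2714]
ee_rot: [-0.014, 1.0, 0.0, 0.0]
ft_force: [2.1, 3.9, 1.1]
grip_width: -0.004
lever ang from yaw 3.1701006235616798 r 0.07407947977381074 t -0.023294464189992373 F tang -3.8051730442079403 F rad -2.229692560032754 tz 0.019605931674315975 j [-0.6  -0.01  0.45  1.82  0.    1.33  1.44]
```

```bash
python3 -m creep '[[0,0,-0.05,1.1,-3.7,0,255],[0,0,-0.05,1.1,-3.7,0,255],[0,0,-0.05,1.1,-3.7,0,255],[0,0,-0.05,1.1,-3.7,0,255],[0,0,-0.05,1.1,-3.7,0,255],[0,0,-0.05,1.1,-3.7,0,255],[0,0,-0.05,1.1,-3.7,0,255],[0,0,-0.05,1.1,-3.7,0,255]]'; python3 pol.py;python3 -m creep '[[0,0,-0.04,0.9,-2.9,0,255],[0,0,-0.04,0.9,-2.9,0,255],[0,0,0,0,0,0,255]]'; python3 pol.py; python3 shot.py 7 side
```

```text
clock: 10.85
position: [0.4804, 0.0015, 0.2713]
ee_rot: [-0.213, 0.977, 0.001, -0.0]
ft_force: [0.9, 3.8, 0.5]
grip_width: -0.002
lever ang from yaw 3.5701471903078668 r 0.07451228219997784 t -0.023867405133250745 F tang -3.0465553392027593 F rad -2.36533855550691 tz 0.013252029189606107 j [-0.58 -0.02  0.48  1.83  0.01  1.33  1.9 ]
clock: 11.15
position: [0.4812, -0.005, 0.2712]
ee_rot: [-0.25, 0.968, 0.0, -0.0]
ft_force: [0.8, 1.5, 0.1]
grip_width: -0.0
lever ang from yaw 3.647610496584125 r 0.07491990869477268 t -0.023456418244897987 F tang -0.9423663692377615 F rad -1.4458310107786108 tz 0.03268422850983973 j [-0.57 -0.02  0.49  1.83  0.01  1.33  1.99]
```

View pics/side7.png

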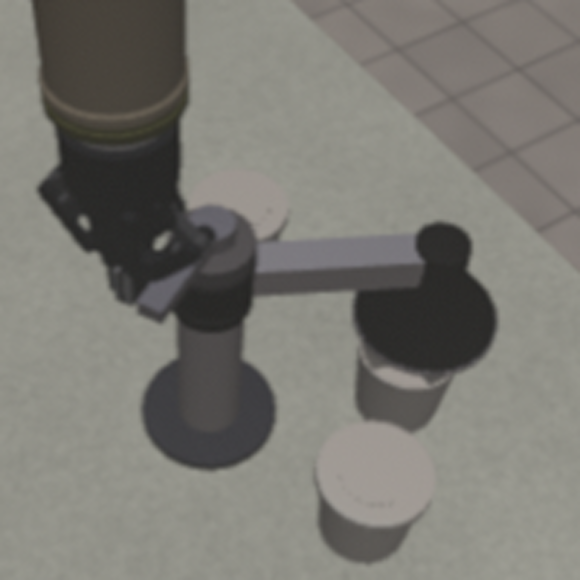

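```bash
python3 -m creep '[[0,0,-0.03,0.7,-2.2,0,255],[0,0,-0.03,0.7,-2.2,0,255],[0,0,-0.03,0.7,-2.2,0,255]]'; python3 pol.py;python3 -m creep '[[0,0,-0.03,0.7,-2.2,0,255],[0,0,-0.03,0.7,-2.2,0,255]]'; python3 pol.py
```

```text
clock: 11.5
position: [0.4826, -0.0114, 0.2712]
ee_rot: [-0.293, 0.956, 0.0, -0.0]
ft_force: [-1.2, 2.9, 1.5]
grip_width: 0.001
lever ang from yaw 3.7368375522610355 r 0.07494425530598942 t -0.02393882515656371 F tang -3.088513961656301 F rad -0.6243644791504119 tz -0.03279369247291739 j [-0.57 -0.01  0.5   1.82  0.01  1.33  2.1 ]
clock: 11.7
position: [0.484, -0.0158, 0.2712]
ee_rot: [-0.322, 0.947, 0.0, -0.0]
ft_force: [-0.7, 4.0, 1.8]
grip_width: 0.0
lever ang from yaw 3.7968318605932065 r 0.07494738299975057 t -0.02405168178450042 F tang -3.588258180116103 F rad -1.9117203680458446 tz -0.004226796795363984 j [-0.56 -0.01  0.5   1.82  0.    1.33  2.17]
```

```bash
python3 -m creep '[[0,0,-0.03,0.7,-2.2,0,255]]'; python3 pol.py|cut -c1-140;python3 -m creep '[[0,0,-0.03,0.7,-2.2,0,255]]'; python3 pol.py|cut -c1-140
```

```text
clock: 11.8
position: [0.4848, -0.018, 0.2712]
ee_rot: [-0.336, 0.942, 0.0, -0.0]
ft_force: [-0.9, 2.6, 1.3]
grip_width: 0.005
lever ang from yaw 3.8268201729797404 r 0.07494252655230373 t -0.024107645619658908 F tang -2.594872520482902 F rad -0.9823729341104654 tz -
clock: 11.9
position: [0.4857, -0.0201, 0.2712]
ee_rot: [-0.35, 0.937, 0.0, -0.0]
ft_force: [-0.6, 3.7, 1.8]
grip_width: -0.006
lever ang from yaw 3.856794825061418 r 0.0749668557630005 t -0.02416114882006835 F tang -3.2432269786090133 F rad -1.9717048300545374 tz -0.
```

```bash
python3 -m creep '[[0,0,-0.03,0.7,-2.2,0,255]]'; python3 pol.py|cut -c1-140;python3 -m creep '[[0,0,-0.03,0.7,-2.2,0,255]]'; python3 pol.py|cut -c1-140
```

```text
clock: 12.0
position: [0.486, -0.0213, 0.2711]
ee_rot: [-0.364, 0.931, 0.001, -0.001]
ft_force: [-9.3, 10.9, 6.2]
grip_width: 0.005
lever ang from yaw 3.887487208698985 r 0.07471451503799585 t -0.02539762435595989 F tang -14.299431327742258 F rad -0.5999139230482207 tz -0
clock: 12.1
position: [0.486, -0.0218, 0.271]
ee_rot: [-0.379, 0.925, 0.003, -0.002]
ft_force: [-16.0, 17.6, 11.1]
grip_width: -0.003
lever ang from yaw 3.9189811868943476 r 0.07425465888284101 t -0.0274081376002791 F tang -23.799081519125586 F rad -0.9595808931378048 tz -0
```

The force rose to 24 N while the position stopped changing, so the lever is at its stop. Backing off.

```bash
python3 -m creep '[[0,0,0,0,3,0,255],[0,0,0,0,8,0,255],[0,0,0,0,14,0,255],[0,0,0,0,0,-25,255],[0,0,0,0,0,-35,255],[0,0,0,0,0,-40,255],[0,0,0,0,0,0,255]]'; python3 shot.py 8 side top
```

```text
clock: 12.8
position: [0.4715, -0.0072, 0.3759]
ee_rot: [-0.377, 0.926, -0.001, 0.003]
ft_force: [0.0, -0.1, 0.1]
grip_width: 0.0
```

View pics/side8.png

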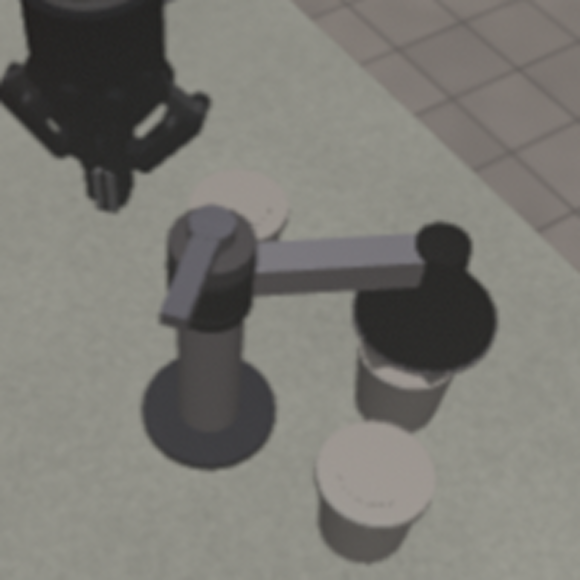

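View pics/top8.png

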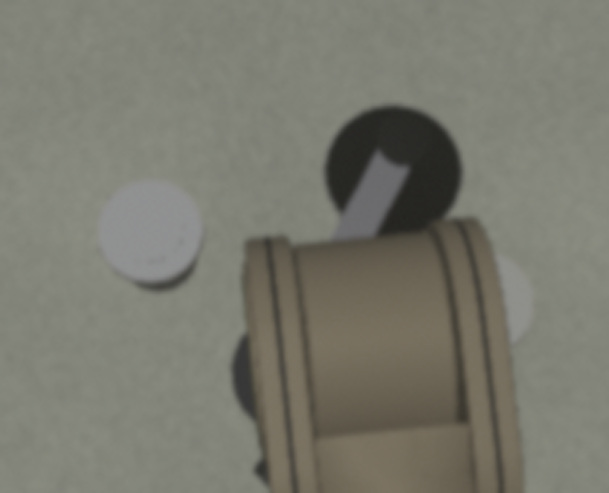

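```bash
python3 -m creep '[[0,0,0,-25,25,0,255],[0,0,0,-33,33,0,255],[0,0,0,-33,33,0,255],[0,0,0,-33,33,0,255],[0,0,0,-33,33,0,255],[0,0,0,-25,25,0,255],[0,0,0,0,0,0,255]]'; python3 shot.py 9 side top; python3 bar.py 9 side; python3 bar.py 9 top;python3 - <<'E'
from h import *
C=np.array([.5581,.0108])
for n in ("top","side"):
    z=np.load(f"pics/{n}9.npz");W=cloud(z["p"],z["d"],camera_model(n))
    h=W[...,2];q=W[...,:2]-C;r=np.hypot(q[...,0],q[...,1])
    s=(abs(h-.263)<.004)&(r>.028)&(r<.095);P=q[s];a0=3.88
    u=np.array([np.cos(a0),np.sin(a0)]);v=np.array([-u[1],u[0]])
    L=P@u;T=P@v;o=[]
    for l in np.arange(.03,.085,.009):
        k=(L>=l)&(L<l+.009)&(abs(T)<.03)
        if k.sum()>4: lo,hi=np.percentile(T[k],[3,97]);o.append((l+.0045,(lo+hi)/2))
    o=np.array(o)
    if len(o): print(n,"lever",a0+np.median(o[:,1]/o[:,0]),"slope",a0+np.polyfit(o[:,0],o[:,1],1)[0])
E
```

```text
clock: 13.6
position: [0.4712, 0.2556, 0.3684]
ee_rot: [-0.381, 0.925, -0.0, -0.002]
ft_force: [-0.3, -0.9, -0.6]
grip_width: 0.002
side a0 -0.483 widths [0.03  0.03  0.03  0.028 0.03  0.029 0.03  0.028 0.029 0.03  0.029 0.029]
  ang via col -0.48 slope -0.4739 mids mm [ 0.2 -0.6  0.4 -0.8  1.   0.1  0.1 -0.2 -0.3  0.8  1.   0.8]
  hood [ 0.717 -0.074] r 0.1801 ang -0.4903 1145 med 0.0019
  neck [ 0.718  -0.0724  0.2253] -0.4796 162
  mouth bbox mid [ 0.7092 -0.0787  0.1627]
   open 62 [ 0.696  -0.0795  0.0867]
   A 499 [0.6765 0.144  0.0897]
   B 1221 [ 0.611  -0.1549  0.0899]
top a0 -0.4782 widths [0.029 0.027 0.029 0.028 0.028 0.029 0.028 0.029 0.029 0.028 0.028 0.028]
  ang via col -0.4763 slope -0.4739 mids mm [-0.2  0.1  0.2  0.5  0.6 -0.2  0.1  0.2  0.2  0.7  0.8  0.1]
  hood [ 0.7177 -0.0716] r 0.1796 ang -0.4764 1040 med 0.0031
  neck [ 0.7183 -0.0719  0.2258] -0.4764 188
  mouth bbox mid [ 0.7085 -0.0723  0.1637]
   A 1023 [0.6746 0.1445 0.0905]
   B 1025 [ 0.6107 -0.1546  0.0905]
top lever 3.853786520766435 slope 3.864512275617749
side lever 3.8543311058522285 slope 3.8491103935723987
```

View pics/top9.png

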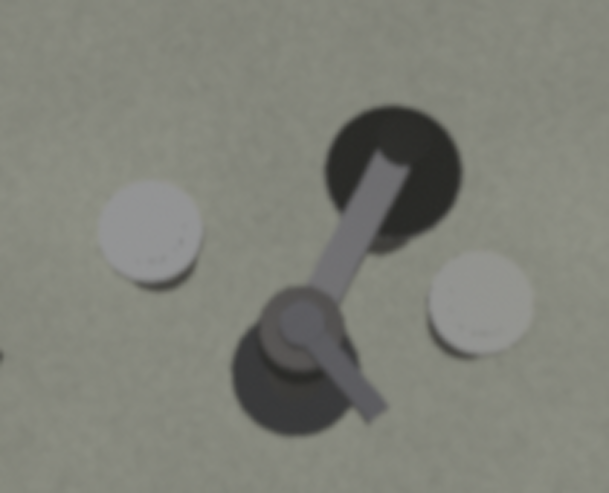

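```bash
python3 -c "
from workcell import *
print(get_obs()['ft_force'],get_obs()['clock']);print(hand_in())"
```

```text
[ 1.12657096 -1.51794038  0.00510492] 13.7
the job is handed in; nothing more can be done
None
```

I pushed the swing arm round with the closed fingertips until the hood was over the open tub. I then pushed the shut-off lever anticlockwise to its stop, backed off and handed in at 13.7 s with the robot clear of everything.

- **Hood:** the last side and top views put it at -0.476 to -0.480 rad, against -0.481 rad for the open tub. That is within about 1 mm along the swing. The tub stands about 5 mm inside the hood's circle, which the swing can't correct.
- **Lever:** it turned from 2.437 to about 3.855 rad. That is about 1.42 rad rather than a full quarter turn; I take it that it started about 0.15 rad open. At the end it stopped moving while the push rose to 24 N, so I take that as the stop. A full quarter-turn reading isn't possible because the column's own direction isn't given.
- **Other objects:** the lidded tubs measured the same before and after, within 1 mm in the top view. The hood hid the open tub's rim at the end, so its place is the one measured at the start; nothing touched it. I didn't measure the bottle and the film applicator again, but the robot stayed clear of them.
- **Disagreements:** while the arm was being pushed, the wrist camera's estimates of its angle differed by up to 0.03 rad from the side view. I went by the side view, which the tool's own angle and the final top view bore out. One of the side view's fits, of the hood's cone, gave -0.490 rad, about 2 mm off the other readings.

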